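# Function check of the evaporator's stop button

## Task

Check the rotary evaporator's emergency stop: with the fingertips push the red mushroom button on the yellow box down until it latches and stays in by itself, take the fingers off it, then push one of its wings round clockwise (seen from above) until it releases and pops back up. Then press the green button on the grey box fully in and let it spring back out. Do not grip or force anything, and leave the glassware and other things standing where they are.

Things in the scene. Friction and masses are not known exactly. Their poses are not given: they have to be found in the camera images.
- stop_box: yellow stop station fixed to the bench, 120 x 120 x 68 mm; origin at the centre of its underside, z up, x and y along its sides. It carries the red mushroom button (axis vertical through the box's centre). A 10 mm black collar, 44 mm across, stands on the box below the button.
- stop_press (a joint): how far the mushroom is pushed down, m: 0 up (out), 0.010 hard bottom. A spring pushes it up with about 2 N at 0 and 4.5 N at the bottom, and a spring catch adds up to 3 N half-way down, so a slow push needs about 7 N; touching it at 20 mm/s adds a short jolt of up to 10 N, so stop on force only at about 14 N. Pushed past about 0.008 it latches, and when let go stays in at about 0.007 to 0.008 until twisted.
- stop_twist (a joint): turn of the mushroom, rad, growing clockwise seen from above: 0 at rest, 0.85 hard end. A light spring (about 0.02 to 0.055 Nm) turns it back to 0. Twisted past about 0.4 to 0.5 the latch lets go and the button springs up to 0; it then turns back to 0 when the fingers leave it.
- stop_top (a point): centre of the top of the red mushroom's dome, which is 58 mm across; 110 mm above the bench when up, moves down with the button. The dome's underside is 22 mm below this point.
- stop_wing_left (a point): middle of one of the mushroom's two red wings (white stripe on top), at 40 mm from the button's axis on the box's +y side when at rest. Each wing is a bar pointing radially outward, from the dome to 53 mm from the axis, 9 mm thick and 16 mm tall (8 mm above and below this point); 96 mm above the bench when up, with free space under it down to the box. Moves with the button.
- stop_wing_right (a point): the same point of the other wing, on the box's -y side
- start_box: grey station fixed to the bench, 100 x 100 x 60 mm, with the green button in the middle of its top; origin at the centre of its underside, z up
- start_button_top (a point): centre of the top of the green push button, 32 mm across; moves down with it
- start_button (a joint): how far the green button is pressed, m: 0 out, 0.007 fully in; a spring of at most 5 N returns it
- amber_bottle: amber glass bottle with black cap, 68 mm across, 140 mm tall, bystander; origin under its middle
- cream_jar: white plastic jar with blue cap, 60 mm across, 65 mm tall, bystander; origin under its middle
- beaker: open glass beaker, 70 mm across, 90 mm tall, bystander; origin under its middle
- flask: round glass flask in a cork ring, 86 mm across, 130 mm tall, bystander; origin under its middle
- cylinder_measure: glass measuring cylinder, foot 64 mm across, 180 mm tall, bystander; origin under its middle
- spatula: narrow steel lab spatula lying flat, 180 mm long, 16 mm wide, 5 mm thick, bystander; origin under its middle, x along it
- clip: green plastic joint clip, 30 x 26 x 20 mm, bystander; origin under its middle
There are look-alikes about, which are no part of the job. Of the things that look like the stop_box, take the one that is farthest to the robot's left at the start.

How it is judged:
By the outcome, as a careful person would: the job done as asked, in the order asked, and still so for the second after the job is handed in, with the robot touching nothing.
It also fails if it takes over 51 s, if anything falls off the work surface, if the arm or the gripper's body presses on something with over 40 N, if the wrist force passes 120 N, or if a joint passes its speed limit or range.

## Robot

A 6-joint arm with a two-finger parallel gripper is mounted at the origin on the work surface. World frame = base frame: x ahead of the robot, y to its left, z up, the work surface at z = 0. Lengths are in mm, angles in rad, forces in N, time in s.
With the tool pointing down it reaches from about 300 to 875 mm from the base axis. Payload 6.4 kg.
Tool frame: the origin (TCP) lies at the very end of the fingers, on their centre line; the grasp point (between the pads) lies 19 mm behind it; z points along the fingers, x is the direction in which the jaws open and shut, and the axes are right-handed (so a half turn about z gives the same grasp; the last joint's range is limited). The gripper opens to 88 mm and grips with 3 to 60 N. Pads are 18 mm wide; open, the fingers measure 123 mm over their backs; the gripper's body (75 mm by 187 mm) begins 45 mm behind the grasp point.
Start: joints at [-1.369, 0.181, 1.607, -0, 1.354, -0.206], TCP at [228.057, -527.855, 238.714] pointing down, gripper open.
Joint ranges: [-2.99, 2.99], [-0.89, 2.07], [0.3, 2.58], [-1.14, 4.28], [0, 2.63], [-3.12, 3.12]. Speed limits (rad/s): [2.57, 2.57, 3.01, 3.14, 3.14, 3.14].

## Interface

Orientations are given as a unit quaternion [w, x, y, z].
In Python, from workcell import ctrl, effector, kin, telemetry, eyes, workorder gives the robot as it stands. Calls block until the motion is done:
- ctrl.move_pose(position, orientation): joint-space move of the TCP to a pose.
- ctrl.servo_line(position, rotation=None, velocity=150, stop_force=None): straight line of the TCP; rotation=None keeps the orientation; velocity is the mean speed in mm/s. With stop_force (N) it stops when the force on the tool has changed by that much, and returns True; else False.
- ctrl.move_joints(angles): joint-space move.
- effector.set_gripper(opening, grip_force=None): opening from 0.0 (shut) to 1.0 (fully open); grip_force is the grip in N (None keeps the last); returns when the fingers have stopped.
- ctrl.wait(seconds).
- kin.solve_ik(position, orientation): joint angles nearest the present ones, or None.
- telemetry.read_state(): the state.
- eyes.get_image(name): name is "side" or "top"; returns a dict with "img" (384x512x3 uint8, red, green, blue), "depth" (384x512 float32, mm along the optical axis (not along the pixel's ray), 0 where there is no reading), "intrinsics" (3x3 intrinsics, pixels), "rvec" (rotation vector, rad) and "tvec" (3), from world to camera coordinates, as OpenCV has them. Camera axes: x right, y down, z forward; pixel columns grow to the right and rows downward; lengths in mm; the calibration is good to about 2 mm. A picture is of the moment at which its call begins.
A pose or a line that the arm cannot do raises ctrl.PlanningError and nothing moves.
- workorder.finish_job(): hands the job in, once; it reports no verdict.
Trained networks look in the newest picture that a camera, given by its name, has taken for a name from the list of things; names that differ only in an ending like _2 or _b are one class to them, and where a whole thing is asked for, a point or a joint stands for the part that bears it (a point fixed in the world has none). Each returns a list of dicts, best first, with "score" (0 to 1); they miss things now and then, are a little off and sometimes report something else, mostly with a low value. They report only what shows in the picture. A call takes as long as a camera call. They do not tell look-alikes from the thing itself.
- eyes.recognise(target, camera): "extent" ([centre column, centre row, width, height] in pixels, round what is visible of it).
- eyes.place_of(target, camera): "centre" ([column, row] in pixels: a listed point, or the origin of a listed thing).
The state is a dict: "time": time; "q": joint angles; "dq": joint speeds; "tau": joint torques, N m; "tool_pos": TCP position; "tool_rot": TCP orientation; "contact_force": force on the tool from outside, world axes, zero at the start; "wrist_torque": the same for the moment, N m; "width": opening from 0.0 (shut) to 1.0 (fully open).
Only numpy, scipy, OpenCV 4.12 (cv2) and the standard library are available. Lean on these libraries where they do the work, as an engineer would, in place of code of your own. Each camera call takes 0.05 s, during which the arm holds its last target. There are 200 camera calls.

## Working session

There is one attempt and no reset: what is moved stays moved. The work goes in short steps, each a Python script; the robot and the scene stay as the last script left them, time stands still between calls to the robot, and variables do not carry over. Pictures are saved under pics/ and viewed, about 8 in all and at most 12, crops included, and the job is handed in when it is done.

```bash
mkdir -p pics
cat > h.py <<'E'
import numpy as np, cv2
from workcell import ctrl, effector, kin, telemetry, eyes, workorder
def snap(cam,fn=None):
    d=eyes.get_image(cam)
    if fn: cv2.imwrite('pics/'+fn,cv2.cvtColor(d['img'],cv2.COLOR_RGB2BGR))
    return d
def world(d,px):  # px Nx2 -> world using depth
    px=np.atleast_2d(px); R=cv2.Rodrigues(np.array(d['rvec'],float))[0]; t=np.array(d['tvec'],float).ravel()
    out=[]
    for u,v in px:
        z=d['depth'][int(round(v)),int(round(u))]
        c=np.linalg.inv(d['intrinsics'])@[u*z,v*z,z]; out.append(R.T@(c-t))
    return np.array(out)
def atz(d,px,zw):
    R=cv2.Rodrigues(np.array(d['rvec'],float))[0]; t=np.array(d['tvec'],float).ravel()
    o=-R.T@t; r=R.T@np.linalg.inv(d['intrinsics'])@[px[0],px[1],1.]
    return o+r*(zw-o[2])/r[2]
E
python3 - <<'E'
from h import *
np.set_printoptions(precision=1,suppress=True)
for c in('top','side'):
    d=snap(c,c+'0.png')
    for n,z in(('stop_top',110),('stop_wing_left',96),('stop_wing_right',96),('stop_box',0),('start_button_top',None),('start_box',0)):
        for r in eyes.place_of(n,c):
            p=r['centre']; w=world(d,p)[0]
            print(c,n,round(r['score'],2),np.array(p),w, atz(d,p,z) if z is not None else '')
print(telemetry.read_state())
E
```

```text
top stop_top 0.79 [325.5 277.2] [ 312.1 -176.2  107.9] [ 312.2 -175.8  110. ]
top stop_top 0.7 [189.5 173.5] [569.8 167.3 111.2] [570.1 167.5 110. ]
top stop_wing_left 0.87 [173.6 180.5] [559.9 217.9  64.4] [554.1 210.5  96. ]
top stop_wing_left 0.65 [309.1 279.9] [ 304.1 -137.4   94.9] [ 304.2 -137.2   96. ]
top stop_wing_left 0.38 [196.  123.4] [726.4 166.4  45.2] [708.3 157.5  96. ]
top stop_wing_right 0.89 [208.4 172.8] [574.1 120.6 101.4] [575.2 121.3  96. ]
top stop_wing_right 0.55 [342.7 271.3] [ 326.2 -220.5  103.6] [ 325.7 -222.4   96. ]
top stop_box 0.71 [197.5 179.1] [556.7 147.5 105. ] [576.4 164.9   0. ]
top stop_box 0.7 [318.9 274.6] [ 318.1 -160.4  105.5] [ 309.5 -179.7    0. ]
top start_button_top 0.59 [330.  179.4] [ 562.9 -198.2   83.7] 
top start_box 0.66 [326.8 185. ] [ 548.8 -190.5   78.3] [ 562.4 -207.1    0. ]
side stop_top 0.9 [198.3 212.9] [572.1 157.9 108.8] [570.9 159.2 110. ]
side stop_top 0.75 [369.8 184.2] [ 304.2 -168.3  108.4] [ 303.6 -165.4  110. ]
side stop_wing_left 0.65 [365.8 193.6] [ 299.9 -124.1  105.5] [ 303.3 -140.5   96. ]
side stop_wing_left
[... 191 characters left out ...]
.4  110.3] [ 320.1 -202.2   96. ]
side stop_box 0.84 [197.9 254. ] [524.  221.7  64.4] [575.2 166.    0. ]
side stop_box 0.59 [360.3 215.2] [ 300.6 -115.6   48.6] [ 316.1 -189.3    0. ]
side start_button_top 0.38 [287.3 162.8] [ 548.2 -206.2   83. ] 
side start_box 0.79 [282.2 186.9] [ 535.1 -157.2   31.4] [ 559.2 -205.7    0. ]
{'time': 0.7, 'q': array([-1.4,  0.2,  1.6,  0. ,  1.4, -0.2]), 'dq': array([ 0., -0., -0., -0.,  0., -0.]), 'tau': array([ -0. , -43.4, -34.2,   0.1,   0. ,  -0. ]), 'tool_pos': array([ 228.1, -527.9,  238.8]), 'tool_rot': array([ 0. ,  0.8, -0.5,  0. ]), 'contact_force': array([ 0.3,  0.2, -0.6]), 'wrist_torque': array([ 0., -0., -0.]), 'width': 1.0044406830289825}
```

View pics/top0.png

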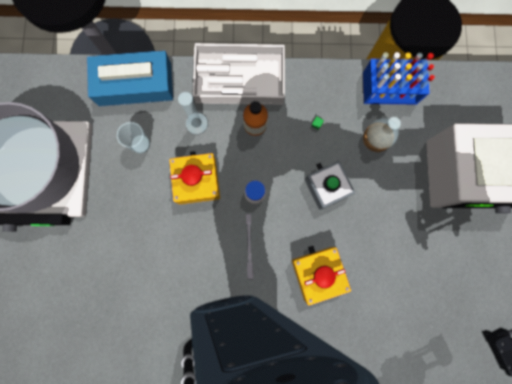

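View pics/side0.png

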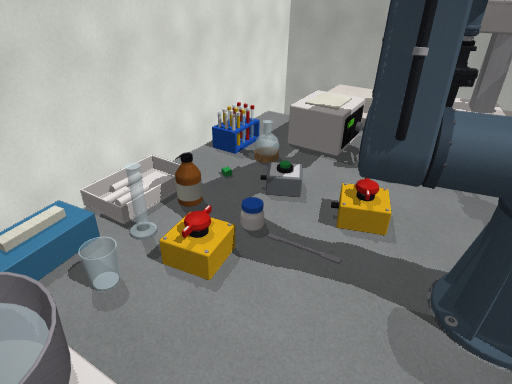

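```bash
cat > loc.py <<'E'
from h import *
np.set_printoptions(precision=1,suppress=True)
def cloud(d):
    h,w=d['depth'].shape; v,u=np.mgrid[:h,:w]; z=d['depth']
    R=cv2.Rodrigues(np.array(d['rvec'],float))[0]; t=np.array(d['tvec'],float).ravel()
    c=np.stack([u*z,v*z,z],-1)@np.linalg.inv(d['intrinsics']).T
    return (c-t)@R
if __name__=='__main__':
  for c in('top','side'):
    d=snap(c); P=cloud(d); hsv=cv2.cvtColor(d['img'],cv2.COLOR_RGB2HSV); H,S,V=[hsv[...,i] for i in range(3)]
    near=lambda x,y,r:np.hypot(P[...,0]-x,P[...,1]-y)<r
    red=((H<8)|(H>172))&(S>140)&(V>70)&near(571,163,80)&(P[...,2]>70)
    q=P[red]; print(c,'red n',len(q),'min',q.min(0),'max',q.max(0))
    # sphere fit on the dome
    k=q[(np.hypot(*(q[:,:2]-[571,163]).T)<28)&(q[:,2]>92)]
    s=np.linalg.lstsq(np.c_[2*k,np.ones(len(k))],(k**2).sum(1),rcond=None)[0]; print('sphere',s[:3],'top5',k[np.argsort(-k[:,2])[:8]].mean(0))
    o=q[np.hypot(*(q[:,:2]-[571,163]).T)>32]; 
    for sg in(1,-1):
        w=o[(o[:,1]-163)*sg>0]; print(' wing',sg,len(w),w.mean(0) if len(w) else '')
    yel=(H>15)&(H<32)&(S>150)&near(571,163,100)&(abs(P[...,2]-68)<5)
    print(' box rect',cv2.minAreaRect(P[yel][:,:2].astype(np.float32)))
    gr=(H>40)&(H<85)&(S>90)&near(560,-203,40)&(P[...,2]>62)
    g=P[gr]; print(' green',len(g),g.min(0),g.max(0),np.median(g,0))
    x0,y0=(140,130) if c=='top' else (150,180)
    cr=d['img'][y0:y0+100,x0:x0+100]; cv2.imwrite(f'pics/crop_{c}.png',cv2.cvtColor(cv2.resize(cr,(390,390),interpolation=cv2.INTER_CUBIC),cv2.COLOR_RGB2BGR))
  a=[cv2.imread(f'pics/crop_{c}.png') for c in('top','side')]; cv2.imwrite('pics/crop.png',np.hstack(a))
E
python3 loc.py
```

```text
top red n 338 min [543.7 116.   96. ] max [593.9 198.4 112.9]
sphere [568.9 165.2  78. ] top5 [566.8 167.1 111.7]
 wing 1 6 [564.7 196.7 103.2]
 wing -1 1 [572.9 116.  105.1]
 box rect ((568.9937133789062, 165.69790649414062), (120.44541931152344, 118.16383361816406), 7.734699726104736)
 green 139 [ 538.6 -222.6   67.5] [ 572.4 -189.7   85.6] [ 553.7 -204.1   81.1]
side red n 509 min [540.  117.9  89.8] max [592.9 220.8 112.3]
sphere [569.  167.1  67.8] top5 [568.  167.7 111.3]
 wing 1 98 [557.7 203.4  98.2]
 wing -1 20 [570.8 124.3  98.7]
 box rect ((567.3328247070312, 167.6644744873047), (119.30936431884766, 122.54658508300781), 8.0722074508667)
 green 83 [ 537.6 -216.9   65.2] [ 571.1 -186.7   85.2] [ 551.6 -197.    81.3]
```

View pics/crop.png

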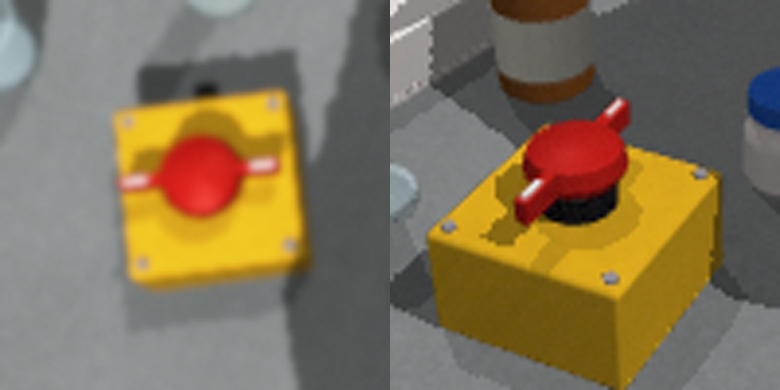

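Target: the yellow box at top pixel (190,175), side (198,213), with y≈+166. Its twin is at top (325,277), y≈-176. Robot left is +y, so the first one is the right box, and the crop confirms the red dome and both striped wings. The centre is about (568.5,166), yaw about 8°. I'll press it first.

```bash
cat >> h.py <<'E'
from scipy.spatial.transform import Rotation as Ro
C=np.array([568.5,166.]); YAW=np.radians(8.2)
def quat(a,flip):  # jaw axis along the box +y turned by a
    x=np.array([-np.sin(a),np.cos(a),0])*(-1 if flip else 1); z=np.array([0,0,-1.])
    q=Ro.from_matrix(np.c_[x,np.cross(z,x),z]).as_quat(); return q[[3,0,1,2]]
def wing(th,gap,z,r=52):  # tip pose behind the left wing turned clockwise by th
    a=YAW-th; return np.r_[C+np.array([np.cos(a),np.sin(a)])*(-13.5-gap)+np.array([-np.sin(a),np.cos(a)])*r,z],a
E
python3 - <<'E'
from h import *
from loc import cloud
np.set_printoptions(precision=3,suppress=True)
for f in(0,1):
    print(f,kin.solve_ik(np.r_[C,110],quat(YAW,f)),[kin.solve_ik(wing(t,0,82)[0],quat(wing(t,0,82)[1],f)) for t in(0,.8)])
s=telemetry.read_state()
f=int(np.argmin([abs(kin.solve_ik(np.r_[C,110],quat(YAW,k))[5]) for k in(0,1)])); open('flip','w').write(str(f))
effector.set_gripper(0.0)
ctrl.move_pose(np.r_[C,180],quat(YAW,f))
ctrl.servo_line(np.r_[C,122],velocity=100)
print('F0',telemetry.read_state()['contact_force'],telemetry.read_state()['width'])
print(ctrl.servo_line(np.r_[C,98],velocity=15,stop_force=14))
s=telemetry.read_state(); print(s['tool_pos'],s['contact_force'],s['time'])
ctrl.servo_line(np.r_[C,135],velocity=60)
ctrl.servo_line(np.r_[wing(0,12,135)[0]],quat(YAW,f),velocity=120)
d=snap('side'); P=cloud(d); hsv=cv2.cvtColor(d['img'],cv2.COLOR_RGB2HSV)
m=((hsv[...,0]<8)|(hsv[...,0]>172))&(hsv[...,1]>140)&(np.hypot(P[...,0]-568,P[...,1]-166)<20)
k=P[m]; print('n',len(k),'dome top now',np.sort(k[:,2])[-8:].mean(),telemetry.read_state()['time'])
cv2.imwrite('pics/after.png',cv2.cvtColor(cv2.resize(d['img'][130:290,120:320],(750,600)),cv2.COLOR_RGB2BGR))
E
```

```text
0 [ 0.084  0.362  1.662 -0.     1.118 -1.63 ] [array([ 0.173,  0.394,  1.683, -0.   ,  1.064, -1.54 ]), array([ 0.162,  0.468,  1.577, -0.   ,  1.097, -0.752])]
1 [ 0.084  0.362  1.662 -0.     1.118  1.512] [array([ 0.173,  0.394,  1.683, -0.   ,  1.064,  1.601]), array([ 0.162,  0.468,  1.577, -0.   ,  1.097,  2.389])]
F0 [ 0.262 -0.045  0.324] 0.006326807388660549
True
[568.649 166.007 100.13 ] [-1.369 -0.482  4.976] 6.9667
n 55 dome top now 102.8749418075912 8.3917
```

View pics/after.png

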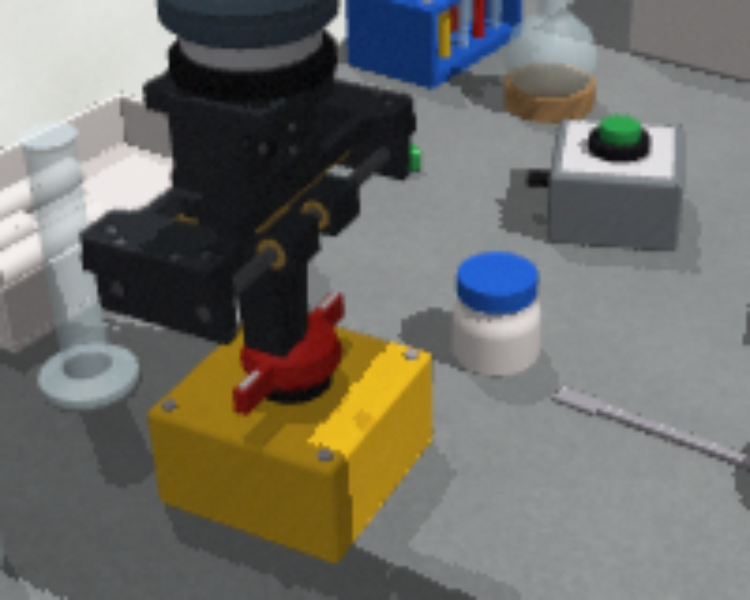

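The button stayed in: dome top is at about 103, against 111.5 before. The wings show at crop (255,390) and (335,305). The fingers at (275,345) look closer to the dome than I commanded, so I'll check the pose.

Run:
```python
from h import *
np.set_printoptions(precision=2,suppress=True)
s=telemetry.read_state(); p=s['tool_pos']; print(p,s['tool_rot'],wing(0,12,135))
d=snap('side'); pr=lambda x:((cv2.projectPoints(np.array([x],float),np.array(d['rvec'],float),np.array(d['tvec'],float),d['intrinsics'],None)[0].ravel()-[120,130])*3.75)
print('tip',pr(p),'dome',pr([*C,102]),'wingL',pr([*(C+40*np.array([-np.sin(YAW),np.cos(YAW)])),96]))
o=d['tvec'];print(-cv2.Rodrigues(np.array(d['rvec'],float))[0].T@np.array(o).ravel())
```

```text
[536.17 213.59 135.07] [-0.    0.76 -0.65  0.  ] (array([535.84, 213.83, 135.  ]), np.float64(0.143116998663535))
tip [275.19 341.65] dome [290.11 329.69] wingL [251.82 377.45]
[142.   636.6  544.51]
```

Pose and projection agree, so I'll go on to the twist.

Run:
```python
from h import *
from loc import cloud
np.set_printoptions(precision=2,suppress=True)
f=int(open('flip').read())
def go(th,g,z,v,sf=None):
    p,a=wing(th,g,z); r=ctrl.servo_line(p,quat(a,f),velocity=v,stop_force=sf); s=telemetry.read_state()
    print(th,g,r,s['tool_pos'],s['contact_force'],round(s['time'],2)); return r
assert not go(0,12,82,80,8)
go(0,0,82,40,8)
for th in(.15,.3,.45,.6,.7):
    if go(th,0,82,25,12): break
d=snap('side','tw.png'); P=cloud(d); hsv=cv2.cvtColor(d['img'],cv2.COLOR_RGB2HSV)
m=((hsv[...,0]<8)|(hsv[...,0]>172))&(hsv[...,1]>140)&(np.hypot(P[...,0]-568,P[...,1]-166)<20)
k=P[m]; print('n',len(k),'dome top now',np.sort(k[:,2])[-8:].mean())
cv2.imwrite('pics/tw.png',cv2.cvtColor(cv2.resize(d['img'][130:290,120:320],(750,600)),cv2.COLOR_RGB2BGR))
```

```text
0 12 False [536.12 213.92  82.19] [-0.49  0.16  0.18] 9.25
0 0 False [548.03 215.56  82.1 ] [ 0.61  0.04 -0.6 ] 9.7
0.15 0 False [555.09 218.05  81.89] [-0.65  0.24 -0.36] 10.18
0.3 0 False [563.19 219.45  81.95] [-0.19  0.43 -0.52] 10.65
0.45 0 False [571.18 219.72  82.03] [-0.33 -0.64  0.28] 11.12
0.6 0 False [579.08 218.69  81.93] [-1.75  1.16  0.92] 11.6
0.7 0 False [584.35 217.36  81.95] [-0.41  0.83  0.29] 11.97
n 168 dome top now 111.20139781300588
```

View pics/tw.png

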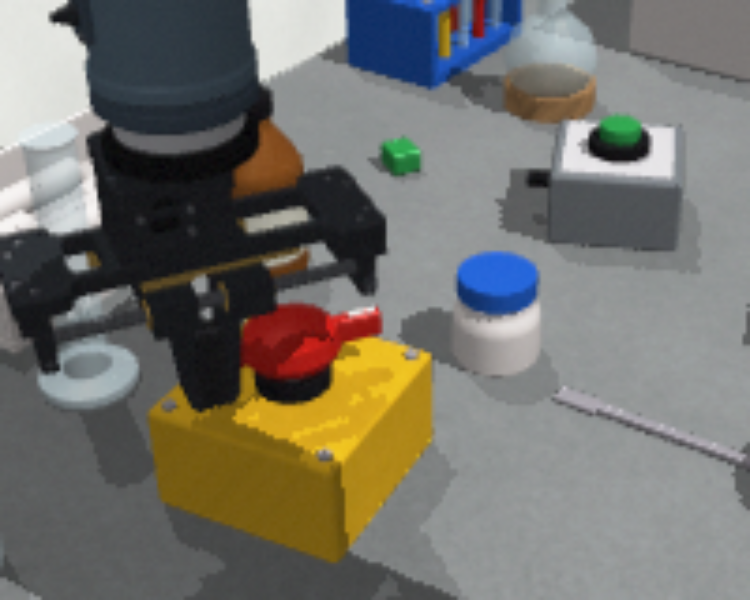

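The button popped back up: dome top at 111.2, with the right wing turned to crop (360,320). Next I back off, check the rest state, and refine the green button position.

Run:
```python
from h import *
from loc import cloud
np.set_printoptions(precision=2,suppress=True)
f=int(open('flip').read())
for th,g,z,v in((.35,0,82,60),(0,2,82,60),(0,14,82,60),(0,14,190,150)):
    p,a=wing(th,g,z); ctrl.servo_line(p,quat(a,f),velocity=v)
ctrl.move_pose([555,-110,200],quat(YAW,f))
for c in('top','side'):
    d=snap(c); P=cloud(d); hsv=cv2.cvtColor(d['img'],cv2.COLOR_RGB2HSV); H,S=hsv[...,0],hsv[...,1]
    g=P[(H>40)&(H<85)&(S>90)&(np.hypot(P[...,0]-556,P[...,1]+203)<35)&(P[...,2]>62)]
    k=g[g[:,2]>np.percentile(g[:,2],97)-3.5]; print(c,len(g),len(k),'green top',(k.min(0)+k.max(0))/2,k.mean(0),k.max(0)-k.min(0),[(r['score'],world(d,r['centre'])[0]) for r in eyes.place_of('start_button_top',c)])
    m=((H<8)|(H>172))&(S>140)&(np.hypot(P[...,0]-568,P[...,1]-166)<60)&(P[...,2]>75); k=P[m]
    print('  dome top',np.sort(k[:,2])[-8:].mean(),'wing',k[(k[:,1]>203)].mean(0))
    cv2.imwrite(f'pics/p_{c}.png',cv2.cvtColor(d['img'],cv2.COLOR_RGB2BGR))
a=cv2.imread('pics/p_top.png')[130:230,140:380]; b=cv2.imread('pics/p_side.png')[140:280,140:340]
cv2.imwrite('pics/p.png',np.hstack([cv2.resize(a,(400,300)),cv2.resize(b,(400,300))]))
print(telemetry.read_state()['time'])
```

```text
top 153 69 green top [ 554.85 -204.75   84.32] [ 554.34 -204.37   83.03] [29.73 29.55  5.55] [(0.48, array([ 563.32, -204.25,   80.52]))]
  dome top 111.30096848126621 wing [nan nan nan]
side 81 45 green top [ 553.45 -202.56   83.21] [ 553.13 -201.2    83.37] [28.29 25.92  4.36] [(0.53, array([389.81,  23.02,   0.85])), (0.41, array([ 550.  , -208.78,   83.98]))]
  dome top 111.2027259638344 wing [559.11 213.79  98.35]
15.6667<stdin>:13: RuntimeWarning: Mean of empty slice.
  ret = um.true_divide(
```

View pics/p.png

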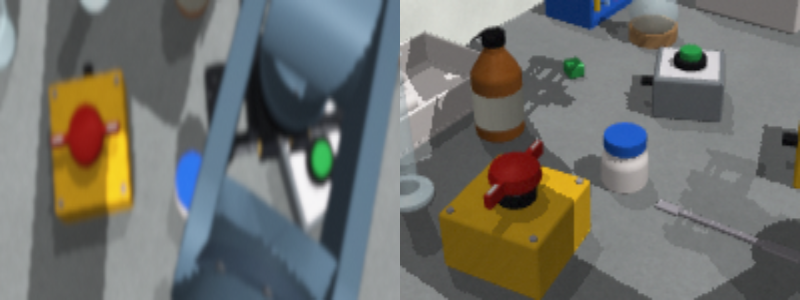

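The mushroom is up with its wings back at rest (left crop (57,137) and (112,128)). The green button is at (554.3,-203.5), top about 83.5. Pressing it now.

Run:
```python
from h import *
from loc import cloud
np.set_printoptions(precision=2,suppress=True)
f=int(open('flip').read()); B=np.array([554.3,-203.5]); q=quat(YAW,f)
ctrl.servo_line(np.r_[B,150],velocity=150)
ctrl.servo_line(np.r_[B,92],velocity=100)
print(ctrl.servo_line(np.r_[B,70],velocity=12,stop_force=18))
s=telemetry.read_state(); print('bottom',s['tool_pos'],s['contact_force'])
d=snap('side'); cv2.imwrite('pics/g1.png',cv2.cvtColor(cv2.resize(d['img'][130:210,240:340],(400,320)),cv2.COLOR_RGB2BGR))
ctrl.wait(.2); print(telemetry.read_state()['contact_force'])
ctrl.servo_line(np.r_[B,200],velocity=100)
ctrl.move_pose([500,-20,260],q); ctrl.wait(.5)
d=snap('side'); P=cloud(d); hsv=cv2.cvtColor(d['img'],cv2.COLOR_RGB2HSV); H,S=hsv[...,0],hsv[...,1]
g=P[(H>40)&(H<85)&(S>90)&(np.hypot(P[...,0]-556,P[...,1]+203)<35)&(P[...,2]>62)]; print('green top',len(g),np.percentile(g[:,2],[50,97]) if len(g) else '')
m=((H<8)|(H>172))&(S>140)&(np.hypot(P[...,0]-568,P[...,1]-166)<30)&(P[...,2]>75); print('dome',np.sort(P[m][:,2])[-8:].mean(), telemetry.read_state()['time'])
b=cv2.imread('pics/g1.png'); a=cv2.cvtColor(cv2.resize(d['img'][90:330,80:400],(427,320)),cv2.COLOR_RGB2BGR); cv2.imwrite('pics/g.png',np.hstack([b[:, :370],a]))
```

```text
True
bottom [ 554.33 -203.48   76.43] [-0.59  0.04  6.55]
[-1.05  1.56  6.5 ]
green top 80 [81.32 84.68]
dome 111.15436565511389 21.5417
```

View pics/g.png

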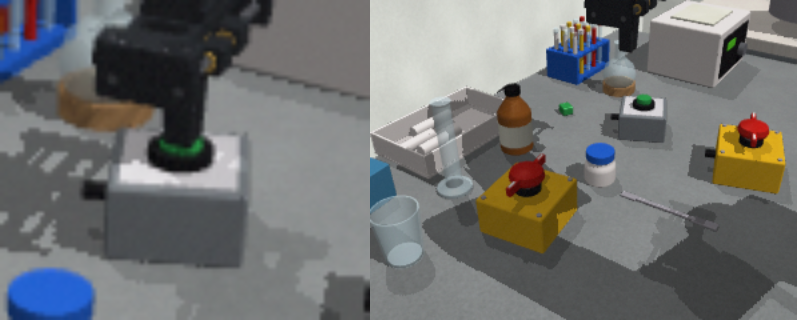

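```bash
python3 -c "
from h import *
print(telemetry.read_state()['contact_force']); workorder.finish_job()"
```

```text
[ 0.11358237 -0.43582452 -0.16721208]
the job is handed in; nothing more can be done
```

I completed the emergency-stop check in the order asked and handed it in. The last clock reading, just before handing in, was about 21.5 s of the 51 s allowed.

- **Which box:** I took the yellow box farthest to the robot's left, at about (568, 166). Its look-alike at y ≈ -176 was left alone.
- **Stop button, push:** With closed fingertips I pushed the mushroom down until the force stop at 14 N, with the tip at z = 100.1. After I let go, the dome top stayed in at about 103, against about 111.5 before.
- **Stop button, release:** I pushed the left wing clockwise by about 0.7 rad, with forces of about 2 N or less. The dome popped back to 111.2, and after I backed off the wings returned to rest.
- **Green button:** I pressed it until the 18 N force stop, with the tip at z = 76.4, about 7 mm down. It sprang back to about 84.7, close to its top before the press.

**Last checks:** The final side view shows the mushroom up, the green button out, the things in view (bottle, jar, beaker, cylinder, spatula, clip) still in place and the arm clear. Force on the tool was about zero.

**Weaker evidence:**
- That the green button went fully in is inferred from the force and the depth, because I had no joint reading.
- The place finder was off by up to 9 mm on the green button, plus one stray hit, so I used the colour and depth position instead.
- After the release, the top camera gave no usable wing points. The wings being back at rest rests on the side camera and the picture.

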